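Pop the amber hatch of a resin curing box

ROBOT

A 6-joint arm with a two-finger parallel gripper is mounted at the origin on the work surface. World frame = base frame: x ahead of the robot, y to its left, z up, the work surface at z = 0. Lengths are in m, angles in rad, forces in N, time in s.
With the tool pointing down it reaches from about 0.325 to 0.775 m from the base axis. Payload 5.5 kg.
Tool frame: the origin (TCP) lies between the finger pads; the fingertips stand 8 mm ahead of it and the grasp point (between the pads) lies 11 mm behind it (tcp_to_tips is the distance from the TCP to the fingertips, in m); z points along the fingers, y is the direction in which the jaws open and shut (so a half turn about z gives the same grasp; the last joint's range is limited). The gripper opens to 88 mm and grips with 3 to 60 N. Pads are 20 mm wide; open, the fingers measure 115 mm over their backs; the gripper's body (75 mm by 178 mm) begins 61 mm behind the grasp point.
Start: joints at [1.239, 0.091, 1.231, -0, 1.82, -0.057], TCP at [0.163, 0.578, 0.231] pointing down, gripper open.
Joint ranges: [-2.87, 2.87], [-0.86, 2.18], [0.17, 2.46], [-1.51, 4.65], [0.06, 2.69], [-2.65, 2.65]. Speed limits (rad/s): [2.57, 2.57, 3.01, 3.14, 3.14, 3.14].

INTERFACE

Orientations are given as a unit quaternion [w, x, y, z].
In Python, from bench import * gives the robot as it stands. Calls block until the motion is done:
- move_to(position, orientation): joint-space move of the TCP to a pose.
- move_l(position, speed=0.15, orientation=None): straight line of the TCP; orientation=None keeps the orientation; speed is the mean speed in m/s.
- movej(angles): joint-space move.
- gripper_open() and close(): open the fingers fully, or close them until they stop; the grip force is fixed at half the most.
- hold(seconds).
- inverse_kinematics(position, orientation): joint angles nearest the present ones, or None.
- state(): the state.
- get_image(name): name is "side" or "top" or "wrist"; returns a dict with "frame" (400x640x3 uint8, blue, green, red), "depth" (400x640 float32, m along the optical axis (not along the pixel's ray), 0 where there is no reading), "camera_matrix" (3x3 intrinsics, pixels), "k1" (the pictures are not rectified: a ray, as slopes to the right and down, at radius r is drawn at 1 + k1 r^2 times it, then the intrinsics apply), "view" (4x4, takes a point from world to camera coordinates). Camera axes: x right, y up, looking along -z (the intrinsics and any distortion apply to the point x, -y, -z); pixel columns grow to the right and rows downward; lengths in m; the calibration is good to about 2 mm. A picture is of the moment at which its call begins.
A pose or a line that the arm cannot do raises IKError and nothing moves.
- job_done(): hands the job in, once; it reports no verdict.
The state is a dict: "time": time; "joint_pos": joint angles; "dq": joint speeds; "joint_torque": joint torques, N m; "ee_pos": TCP position; "ee_rot": TCP orientation; "ft_force": force on the tool from outside, world axes, zero at the start; "moment": the same for the moment, N m; "finger_gap": finger opening in m.
Only numpy, scipy, OpenCV 4.12 (cv2) and the standard library are available. Lean on these libraries where they do the work, as an engineer would, in place of code of your own. Each camera call takes 0.05 s, during which the arm holds its last target. There are 200 camera calls.

TASK

Two white curing boxes stand on the sign-maker's bench, one with an orange-amber hatch on top, one with a grey hatch. With the fingertips, press the front of the amber hatch (the black pad) down once until its push-push latch trips, let go, and keep clear for about two seconds while it pops up, to see it stand fully open by itself. Do not push it shut again, leave the grey hatch alone, and do not pick up or shift any of the other things on the bench.

Things in the scene. Friction and masses are not known exactly. Their poses are not given: they have to be found in the camera images.
- amber_press (a point): centre of the top face of the round black press pad (24 mm diameter) near the front edge of the amber hatch, 102 mm from the hinge, 40 mm in front of the box's origin and 122 mm above it when latched (122 to 152 mm above the table); it moves with the hatch (when open, about 70 mm higher and 35 mm farther back); press straight down here
- amber_hatch (a joint): hinge of the amber hatch (lid 124 x 84 x 8 mm), rad: 0 to 0.01 latched shut; negative while pressed past shut (hard stop -0.10); positive open, front edge up, 0.75 fully open. Push-push latch: pressed about 6 mm at the pad (-0.06 rad) against about 3 N it trips (travel 10 mm); let go, its damped spring opens it to 0.75 in about 2 s and keeps it there. A shorter press leaves it latched; pushed right down again it latches shut
- amber_pin (a joint): sideways place (m) of the steel follower pin hidden in the amber hatch's latch, moved only by the latch itself: 0 while latched, about +0.007 when tripped, about -0.009 once the hatch has popped open, and stays there while open
- amber_box: fixed white curing box with the orange-amber hatch, 170 (its x) x 120 (its y) x 100 mm high, carrying the amber hatch; origin at the centre of its underside, 0 to 30 mm above the table (rubber feet, set differently each time), x points from its front to its back (hatch hinge at the back, 62 mm behind the origin and 112 mm above it), z up. It does not move
- grey_press (a point): centre of the top face of the round black press pad (24 mm diameter) near the front edge of the grey hatch, 102 mm from the hinge, 40 mm in front of the box's origin and 122 mm above it when latched (122 to 152 mm above the table); it moves with the hatch (when open, about 70 mm higher and 35 mm farther back); press straight down here
- grey_hatch (a joint): hinge of the grey hatch (lid 124 x 84 x 8 mm), rad: 0 to 0.01 latched shut; negative while pressed past shut (hard stop -0.10); positive open, front edge up, 0.75 fully open. Push-push latch: pressed about 6 mm at the pad (-0.06 rad) against about 3 N it trips (travel 10 mm); let go, its damped spring opens it to 0.75 in about 2 s and keeps it there. A shorter press leaves it latched; pushed right down again it latches shut
- grey_box: fixed white curing box with the grey hatch, 170 (its x) x 120 (its y) x 100 mm high, carrying the grey hatch; origin at the centre of its underside, 0 to 30 mm above the table (rubber feet, set differently each time), x points from its front to its back (hatch hinge at the back, 62 mm behind the origin and 112 mm above it), z up. It does not move
- cup: octagonal brown resin cup, 80 mm across and 46 mm tall, open on top; origin under its centre; only a bystander
- water: clear water bottle with green cap and label, 62 mm diameter, 200 mm tall; origin under its centre; only a bystander
- syringe: capped clear syringe lying on the table, about 180 mm long, 36 mm wide, 32 mm high; origin on the table under its middle, x along it towards the green cap; only a bystander
- jar_blue: blue pigment jar with white lid, 44 mm diameter, 60 mm tall, standing between the boxes; origin under its centre; only a bystander
- jar_red: red pigment jar with white lid, 44 mm diameter, 60 mm tall; origin under its centre; only a bystander
- spatula: spatula lying flat, 200 mm long; origin under its middle, x along it; only a bystander
- can: yellow-banded metal can, 66 mm diameter, 100 mm tall; origin under its centre; only a bystander

How it is judged:
On the way, in this order (a step that is already met when the one before it is completed fails the run):
1. the fingers press the amber hatch down past shut (value of joint amber_hatch below -0.045 rad and contact force between the fingers and amber_box above 0.5 N).
2. the amber hatch has popped up and stood fully open by itself, untouched, for one second (value of joint amber_hatch above 0.65 rad and contact force between each of the fingers, the arm and amber_box below 0.1 N), for 1 s.
At the end, for the whole second after the job is handed in: the amber hatch stands open beyond 0.65 rad and at rest, its latch pin in the open place (below -6 mm), the grey hatch is still latched shut (within 0.03 rad), and every bystander is within 15 mm of where it began (value of joint amber_hatch above 0.65 rad and velocity of joint amber_hatch between -0.05 and 0.05 rad/s and value of joint amber_pin below -0.006 m and value of joint grey_hatch between -0.03 and 0.03 rad and distance of each of cup, water, syringe, jar_blue, jar_red, spatula, can from where it was at the start of the episode below 0.015 m); the robot touches nothing.
It fails at once if the amber hatch is pushed shut again (below 0.05 rad) after it has popped open (value of joint amber_pin below -0.006 m and value of joint amber_hatch below 0.05 rad).
It fails at once if the grey hatch is pressed or opened (more than 0.03 rad) (value of joint grey_hatch below -0.03 rad or value of joint grey_hatch above 0.03 rad).
It fails at once if a bystander is shifted, lifted or knocked over (moved 15 mm or more) (not (distance of each of cup, water, syringe, jar_blue, jar_red, spatula, can from where it was at the start of the episode below 0.015 m)).
It also fails if it takes over 32 s, if anything falls off the work surface, if the arm or the gripper's body presses on something with over 40 N, if the wrist force passes 120 N, or if a joint passes its speed limit or range.

## Working session

There is one attempt and no reset: what is moved stays moved. The work goes in short steps, each a Python script; the robot and the scene stay as the last script left them, time stands still between calls to the robot, and variables do not carry over. Pictures are saved under pics/ and viewed, about 8 in all and at most 12, crops included, and the job is handed in when it is done.

```bash
mkdir -p pics; ls; cat > h.py <<'E'
from bench import *
import numpy as np, cv2
def pts(im,uv,depth=None):
    "pixels (N,2) -> world; depth from image unless given"
    uv=np.asarray(uv,float).reshape(-1,2); K=np.array(im["camera_matrix"]); k=im["k1"]
    d=(uv-[K[0,2],K[1,2]])/[K[0,0],K[1,1]]; s=d.copy()
    for _ in range(20): s=d/(1+k*(s**2).sum(1,keepdims=True))
    if depth is None: depth=im["depth"][uv[:,1].astype(int),uv[:,0].astype(int)]
    z=np.asarray(depth).reshape(-1,1)
    c=np.hstack([s*z*[1,-1],-z*np.ones((len(uv),1)),np.ones((len(uv),1))])
    return (np.linalg.inv(np.array(im["view"]))@c.T).T[:,:3]
E
python3 - <<'E'
from h import *
a=get_image("top");b=get_image("side")
for n,i in(("top",a),("side",b)):
    cv2.imwrite(f"pics/{n}0.png",i["frame"]); print(n,np.linalg.inv(np.array(i["view"]))[:3].round(3).tolist(),i["k1"],(i["depth"]>0).mean())
print(state())
E
```

```text
pics
top [[-0.009, 0.982, -0.186, 0.288], [-1.0, -0.008, 0.006, -0.013], [0.004, 0.186, 0.982, 1.374]] -0.07191115853527576 0.99596875
side [[0.814, 0.306, -0.494, -0.159], [-0.58, 0.415, -0.701, -0.987], [-0.009, 0.857, 0.515, 0.81]] 0.017785434472824678 0.98593359375
{'time': 0.1, 'joint_pos': array([ 1.23928792e+00,  9.18095769e-02,  1.23174708e+00, -4.88205600e-06,
        1.81980077e+00, -5.67067371e-02]), 'dq': array([ 0.00068972, -0.0004109 , -0.00251718, -0.00094018, -0.00025822,
        0.00081677]), 'joint_torque': array([ 2.25829033e-03, -4.47860527e+01, -4.07570851e+01,  7.01607973e-02,
        2.83716054e-02, -1.10933984e-04]), 'ee_pos': array([0.16274038, 0.57725181, 0.22961475]), 'ee_rot': array([-1.67882791e-04,  1.36969450e-01,  9.90574879e-01, -8.66273229e-04]), 'ft_force': array([ 0.26342666,  0.11659485, -0.10383349]), 'moment': array([ 0.03992184,  0.01546937, -0.00023696]), 'finger_gap': 0.0875005000169401}
```

View pics/top0.png

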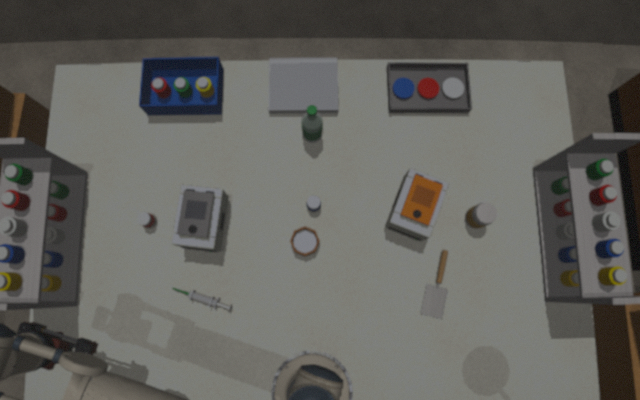

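View pics/side0.png

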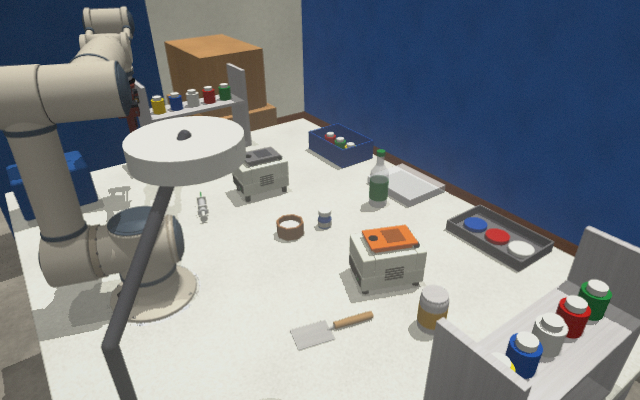

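The top view shows the amber hatch at about (421,201) with its black pad near (417,214), the spatula and can on its near and right sides. The side view confirms this. A lamp disc hangs at top-view pixel (486,370), so I'll check its position too.

```bash
python3 - <<'E'
from h import *
for n in("top","side"):
    im=get_image(n);f=im["frame"];hsv=cv2.cvtColor(f,cv2.COLOR_BGR2HSV)
    m=cv2.inRange(hsv,(5,180,120),(20,255,255))
    nn,l,s,c=cv2.connectedComponentsWithStats(m)
    i=1+np.argmax(s[1:,4]); x,y,w,h,a=s[i]; print(n,s[i])
    hull=cv2.convexHull(np.argwhere(l==i)[:,::-1].astype(np.int32))
    hm=cv2.fillPoly(np.zeros_like(m),[hull],255)
    v,u=np.nonzero(hm); P=pts(im,np.c_[u,v]); 
    box=cv2.minAreaRect((P[:,:2]*1000).astype(np.float32)); print("hatch mm",box,"z",np.percentile(P[:,2],[5,50,95]))
    dk=((hsv[...,2]<75)&(hm>0)).astype(np.uint8)
    nn,l,s,c=cv2.connectedComponentsWithStats(dk)
    for j in range(1,nn):
        if s[j,4]>8:
            v,u=np.nonzero(l==j);print(s[j],c[j],pts(im,np.c_[u,v]).mean(0).round(4))
    if n=="top":
        print("lamp",pts(im,[[486,370],[465,370],[508,370],[486,350]]).round(3))
        crop=f[160:250,370:470]
    else: crop=f[215:300,335:435]
    cv2.imwrite(f"pics/{n}c.png",cv2.resize(crop,None,fx=4,fy=4,interpolation=cv2.INTER_CUBIC))
E
python3 -c "
import cv2,numpy as np
a=cv2.imread('pics/topc.png');b=cv2.imread('pics/sidec.png');b=cv2.copyMakeBorder(b,0,a.shape[0]-b.shape[0],0,0,0);cv2.imwrite('pics/c.png',np.hstack([a,b]))"
```

```text
top [402 176  39  48 635]
hatch mm ((416.4688720703125, -204.92247009277344), (107.7532958984375, 448.6537780761719), 47.37123107910156) z [0.13188588 0.13611484 0.14049212]
[414 210   7   8  42] [416.95238095 213.5       ] [ 0.4914 -0.296   0.1373]
lamp [[ 0.049 -0.511 -0.002]
 [ 0.051 -0.449 -0.003]
 [ 0.048 -0.577 -0.001]
 [ 0.107 -0.513  0.002]]
side [400 226  17  17 103]
hatch mm ((229.52549743652344, -656.1482543945312), (1018.6436157226562, 43.331111907958984), 42.83694076538086) z [0.13550043 0.13739307 0.13946274]
```

View pics/c.png

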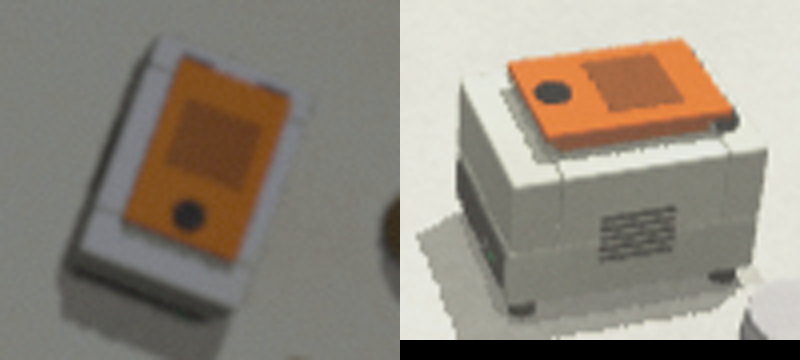

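The crops show the pad at about (417,213.5) in the top view and (373,238) in the side view. It sits on the hatch's near end, and nothing stands above it. Next I'll compare the two views and locate the lamp.

```bash
python3 - <<'E'
from h import *
t=get_image("top");s=get_image("side")
print("lamp",pts(s,[[185,160],[185,137],[145,150],[230,150],[145,270],[115,345]]).round(3).tolist())
print("pad side",pts(s,[[373,238]]).round(4), "pad top",pts(t,[[417,213.5]]).round(4))
def ray(im,uv):
    a,b=pts(im,[uv,uv],[.5,1.]);return a,(b-a)/np.linalg.norm(b-a)
a,d=ray(t,[416.95,213.5]);b,e=ray(s,[373.2,238])
k=np.linalg.lstsq(np.c_[d,-e],b-a,rcond=None)[0];print("tri",a+k[0]*d,b+k[1]*e)
# axis of the hatch from the top-view mask, on the pad plane
m=cv2.inRange(cv2.cvtColor(t["frame"],cv2.COLOR_BGR2HSV),(5,150,90),(20,255,255));m[:,:395]=0;m[:,445:]=0;m[:170]=0;m[235:]=0
n,l,st,c=cv2.connectedComponentsWithStats(m);i=1+np.argmax(st[1:,4]);v,u=np.nonzero(l==i)
P=pts(t,np.c_[u,v]);print(cv2.minAreaRect((P[:,:2]*1000).astype(np.float32)),np.median(P[:,2]))
E
```

```text
lamp [[-0.024, -0.545, 0.601], [-0.002, -0.488, 0.603], [-0.051, -0.494, 0.602], [0.028, -0.546, 0.599], [-0.017, -0.062, 0.125], [-0.146, -0.607, 0.454]]
pad side [[ 0.4914 -0.2958  0.1382]] pad top [[ 0.4916 -0.2964  0.1362]]
tri [ 0.49130066 -0.2958206   0.13803589] [ 0.49177293 -0.29612282  0.13818262]
((416.25201416015625, -205.97998046875), (111.57503509521484, 449.28192138671875), 47.6225471496582) 0.13599623063760324
```

The two views agree: pad top at (0.4915, -0.296, 0.138), which is within the expected 0.122–0.152 height. The lamp is well away from the path. I'll move above the pad with the fingers closed and take one close look.

```bash
python3 - <<'E'
from h import *
from scipy.spatial.transform import Rotation as R
s=state();p=s["ee_pos"];move_l([p[0],p[1],0.32],speed=0.15)
close()
r=R.from_quat(np.r_[s["ee_rot"][1:],s["ee_rot"][0]])
th=np.arctan2(-.296,.4915)-np.arctan2(p[1],p[0])
q=(R.from_euler("z",th)*R.from_euler("z",0)*r).as_quat()
q=np.r_[q[3],q[:3]]
move_to([.4915,-.296,.32],q)
move_l([.4915,-.296,.138+.008+.07],speed=.12)
s=state();print(s["time"],s["ee_pos"],s["finger_gap"],s["ft_force"],s["joint_pos"].round(2))
w=get_image("wrist");sd=get_image("side")
cv2.imwrite("pics/w.png",np.hstack([cv2.resize(w["frame"],(400,250)),cv2.resize(sd["frame"][130:300,280:480],(400,340))[:250]]) if 0 else w["frame"])
cv2.imwrite("pics/s1.png",cv2.resize(sd["frame"][100:300,260:480],None,fx=3,fy=3))
E
```

```text
6.6583 [ 0.49180673 -0.29617576  0.21718321] 0.0005807560404598756 [-0.12117603  0.27462338  0.78049448] [-0.6   0.02  1.33 -0.    1.79 -0.06]
```

View pics/w.png

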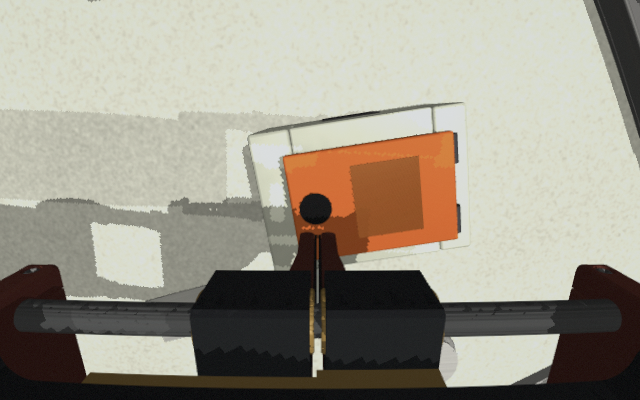

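View pics/s1.png

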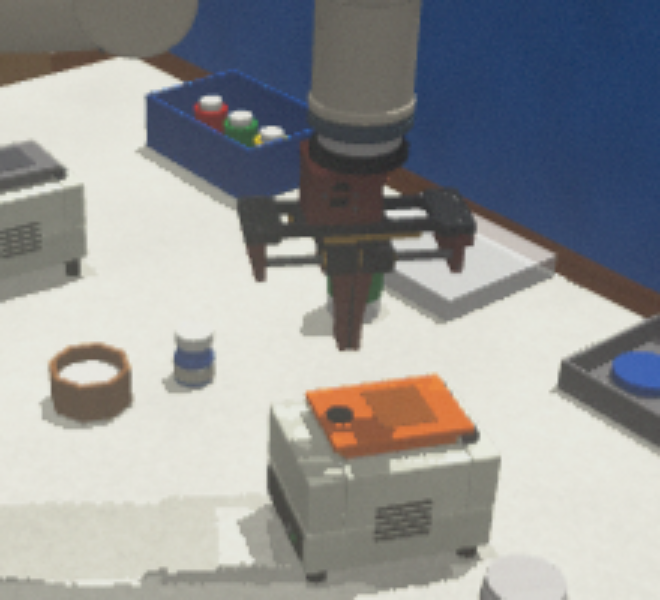

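The wrist view has the pad at (315,208), in line with the closed fingertips at column 318. The side crop shows the tips above the pad with clear space around them. I'll press only if the wrist reading agrees with the position I have.

```bash
python3 - <<'E'
from h import *
w=get_image("wrist");P=pts(w,[[315.5,208]])[0];print("wrist pad",P.round(4))
T=np.array([.4915,-.296,.138])
assert np.linalg.norm(P[:2]-T[:2])<.006 and abs(P[2]-T[2])<.006
xy=(P[:2]+T[:2])/2
f=lambda:state()["ft_force"][2]
move_l([*xy,T[2]+.008+.008],speed=.08); hold(.2); f0=f()
tc=None
for z in np.arange(T[2]+.005,T[2]-.017,-.0015):
    move_l([*xy,z+.008],speed=.03); F=f()-f0; zt=state()["ee_pos"][2]-.008
    print(round(z,4),round(zt,4),round(F,2))
    if tc is None and F>1: tc=zt
    if tc and (tc-zt>.0075 or F>15): break
hold(.2);print("hold",f()-f0,state()["ee_pos"])
move_l([*xy,.36],speed=.2)
s=state();print(s["time"],s["ee_pos"])
E
```

```text
wrist pad [ 0.492  -0.292   0.1365]
0.143 0.1427 -0.09
0.1415 0.1413 0.62
0.14 0.1399 0.32
0.1385 0.1383 0.12
0.137 0.1368 0.81
0.1355 0.1359 1.11
0.134 0.1342 2.93
0.1325 0.1325 3.0
0.131 0.1309 3.71
0.1295 0.1293 3.26
0.128 0.1277 4.16
hold 3.55103330671286 [ 0.49170202 -0.29395904  0.13591776]
12.15 [ 0.49177378 -0.29392536  0.358659  ]
```

```bash
python3 - <<'E'
from h import *
hold(3.2)
t=get_image("top");sd=get_image("side")
cv2.imwrite("pics/s2.png",cv2.resize(sd["frame"][100:300,260:480],None,fx=3,fy=3))
m=cv2.inRange(cv2.cvtColor(sd["frame"],cv2.COLOR_BGR2HSV),(5,150,90),(20,255,255));m[:,:340]=0;m[:,430:]=0;m[300:]=0
v,u=np.nonzero(m);P=pts(sd,np.c_[u,v]);print(np.percentile(P[:,2],[2,50,98]),state()["time"])
E
```

```text
[0.14136546 0.19303174 0.21660638] 15.45
```

View pics/s2.png

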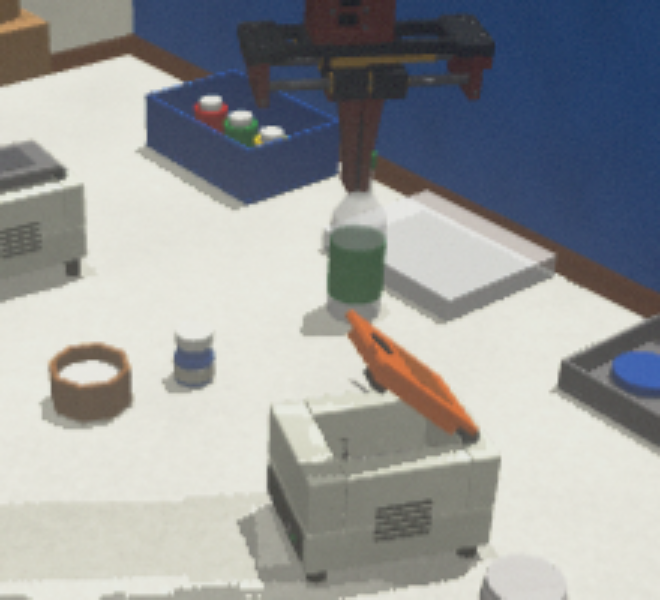

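The hatch stands open in the crop, with its front edge at (352,318) and about 0.217 m high. The gripper is well clear. I'll hold a little longer, check that it is at rest, and hand in.

```bash
python3 - <<'E'
from h import *
hold(1.5)
sd=get_image("side")
m=cv2.inRange(cv2.cvtColor(sd["frame"],cv2.COLOR_BGR2HSV),(5,150,90),(20,255,255));m[:,:340]=0;m[:,430:]=0;m[300:]=0
v,u=np.nonzero(m);print(np.percentile(pts(sd,np.c_[u,v])[:,2],[2,50,98]),state()["time"])
job_done()
E
```

```text
[0.14164368 0.19325751 0.21701865] 17.0
the job is handed in; nothing more can be done
```

I pressed the amber hatch's pad down once with closed fingertips. The latch tripped, and the hatch popped up and is standing open by itself. I handed the job in at 17.0 s, well under the 32 s limit; no verdict is reported.

- **Press:** the pad went down about 8–9 mm against 3–4 N. I then withdrew straight up about 0.22 m.
- **Open and at rest:** about 3 s after withdrawing, the front edge was at about 0.217 m, roughly 75–80 mm higher than when shut. It was unchanged 1.5 s later.
- **Other items:** the last picture viewed showed the cup, blue jar and water bottle looking unmoved, and the arm clear of everything. I did not check the grey hatch or the remaining bystanders in a final picture, but the arm touched nothing except the pad.
- **Small disagreement:** the wrist camera put the pad about 4 mm to one side of the two-view position (y -0.292 against -0.296). I pressed midway, which was well inside the 24 mm pad.
- **Not observable:** the latch pin is hidden, so I could not see it directly. I infer it is in place from the hatch standing open.

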